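Tip a bench tray of sanding blocks and tape into the storage box

TASK

Clear the aluminium bench tray that has a sloping wooden handle: carry it with its load to the open wooden storage box and tip it, with its open lip held low over the box, until both cork sanding blocks and the roll of tape on it have slid off into the box. Then set the empty tray down flat on the table clear of the box and let go. Do not push the box out of its place, and leave the water jar, the white jar and the paint tin alone.

Things in the scene. Friction and masses are not known exactly. Their poses are not given: they have to be found in the camera images.
- tray: Loose aluminium sheet tray, 236 (x) x 126 (y) mm, 0.2 kg. Origin: centre of its underside, z up. Floor 3 mm thick; 3 mm walls at x = +-118 (36 mm high) and at the back, y = +63 (40 mm high). The -y edge is the open flat lip. A wooden handle rises from the middle of the back wall. A positive turn about its x lowers the lip.
- tray_grip (a point): Centre of the tray's flat wooden handle; at (0, 93.3, 77.5) mm in the tray frame, same axes. The handle slopes 35 degrees from vertical away from the lip, along (0, 0.574, 0.819): 80 mm long up the slope (38 mm of it above this point), 64 mm wide along x, 16 mm thick between flat faces square to (0, 0.819, -0.574). Pinch it across the 16 mm, fingers pointing down the slope.
- tray_lip (a point): Middle of the tray's open lip, on the upper face of the floor; at (0, -63, 3) mm in the tray frame. Axes as the tray's.
- storage_box: Open-topped wooden box, 280 (x) x 200 (y) x 80 mm, walls and floor 9 mm, mouth 262 x 182 mm, about 0.95 kg, standing loose on the table. Origin: centre of its underside; z up. It stands on the lip side (-y) of the tray, its long side roughly parallel to the lip.
- sanding_block_a: Cork sanding block 56 (x) x 85 (y) x 24 mm, about 40 g, lying loose on the tray's floor. Origin: centre of its underside. Friction is not known exactly: the pieces begin to slide somewhere between 25 and 40 degrees of tray tilt.
- sanding_block_b: Second cork sanding block, the same as the first, also lying on the tray.
- tape_roll: Roll of masking tape, 75 mm across and 19 mm thick, about 40 g, lying flat on the tray. Origin: centre of its underside. The three pieces lie in one row along the tray's x, in any order, about 72 mm apart.
- lamp_foot (a point): Middle of the foot of the tall white desk lamp fixed to the table at the right; its upright stem and its arm, reaching inwards and away high above the table, are solid: pass between the lamp and the robot with the arm drawn in.
- water_jar: Bystander: glass rinsing jar, 64 mm across, 82 mm high, beyond the work. Origin: centre of its underside.
- white_jar: Bystander: small closed white jar, 42 mm across, 64 mm high, beyond the work. Origin: centre of its underside.
- paint_tin: Bystander: flat blue tin, 91 x 126 x 30 mm, beyond the tray to the left. Origin: centre of its underside.

How it is judged:
On the way, in this order (a step that is already met when the one before it is completed fails the run):
1. the tray, with all three pieces still on it, is tipped by more than 17 degrees, its lip over the box's mouth (x of sanding_block_a in the frame of tray between -0.118 and 0.118 m and y of sanding_block_a in the frame of tray between -0.09 and 0.063 m and z of sanding_block_a in the frame of tray between -0.003 and 0.03 m and x of sanding_block_b in the frame of tray between -0.118 and 0.118 m and y of sanding_block_b in the frame of tray between -0.09 and 0.063 m and z of sanding_block_b in the frame of tray between -0.003 and 0.03 m and x of tape_roll in the frame of tray between -0.118 and 0.118 m and y of tape_roll in the frame of tray between -0.09 and 0.063 m and z of tape_roll in the frame of tray between -0.003 and 0.03 m and angle between tray's own z axis and vertical above 0.3 rad and x of tray_lip in the frame of storage_box between -0.1 and 0.1 m and y of tray_lip in the frame of storage_box between -0.12 and 0.12 m).
2. all three pieces are in the box (x of sanding_block_a in the frame of storage_box between -0.131 and 0.131 m and y of sanding_block_a in the frame of storage_box between -0.091 and 0.091 m and z of sanding_block_a in the frame of storage_box between 0 and 0.08 m and x of sanding_block_b in the frame of storage_box between -0.131 and 0.131 m and y of sanding_block_b in the frame of storage_box between -0.091 and 0.091 m and z of sanding_block_b in the frame of storage_box between 0 and 0.08 m and x of tape_roll in the frame of storage_box between -0.131 and 0.131 m and y of tape_roll in the frame of storage_box between -0.091 and 0.091 m and z of tape_roll in the frame of storage_box between 0 and 0.08 m), for 0.2 s.
At the end, for the whole second after the job is handed in: Both sanding blocks and the tape roll are at rest in the box (their origins between its walls and below its 80 mm rim); the tray stands flat on the table (within 3.4 degrees, its underside within 6 mm of the table top), at rest, not touching the box and released (all of step 2 and linear speed of each of sanding_block_a, sanding_block_b, tape_roll, tray below 0.02 m/s and angle between tray's own z axis and vertical below 0.06 rad and height (world z) of tray between -0.005 and 0.006 m and contact force between tray and storage_box below 0.1 N and contact force between the fingers and tray below 0.1 N).
It fails at once if the tray is tipped more than 17 degrees with its lip more than 150 mm above the box's rim (angle between tray's own z axis and vertical above 0.3 rad and height (world z) of tray_lip above 0.23 m).
It fails at once if the storage box is shoved more than 40 mm (distance of storage_box from where it was at the start of the episode above 0.04 m).
It fails at once if water jar is moved more than 30 mm (distance of water_jar from where it was at the start of the episode above 0.03 m).
It fails at once if white jar is moved more than 30 mm (distance of white_jar from where it was at the start of the episode above 0.03 m).
It fails at once if paint tin is moved more than 30 mm (distance of paint_tin from where it was at the start of the episode above 0.03 m).
It also fails if it takes over 54 s, if anything falls off the work surface, if the arm or the gripper's body presses on something with over 40 N, if the wrist force passes 120 N, or if a joint passes its speed limit or range.

ROBOT

A 6-joint arm with a two-finger parallel gripper is mounted at the origin on a cart in front of the work surface, level with it; the furniture and walls round the work are solid. World frame = base frame: x ahead of the robot, y to its left, z up, the work surface at z = 0. Lengths are in m, angles in rad, forces in N, time in s.
With the tool pointing down it reaches from about 0.375 to 0.75 m from the base axis. Payload 9 kg.
Tool frame: the origin (TCP) lies at the very end of the fingers, on their centre line; the grasp point (between the pads) lies manip.grasp_offset behind it (manip.grasp_offset is the distance from the TCP to the grasp point, in m); z points along the fingers, y is the line along which they close (so a half turn about z gives the same grasp; the last joint's range is limited). The gripper opens to 85 mm and grips with 20 to 120 N. Pads are 22 mm wide; open, the fingers measure 114 mm over their backs; the gripper's body (76 mm by 85 mm) begins 54 mm behind the grasp point. The pads swing forward as they close: fully open they stand 13 mm farther back than shut.
Start: joints at [0.968, 0.104, 0.097, 1.564, 0, 1.353], TCP at [0.225, 0.556, 0.231] pointing down, gripper open.
Joint ranges: [-2.99, 2.99], [-0.84, 1.86], [-1.1, 1.16], [-1.84, 2.11], [-1.51, 1.56], [-3.14, 3.14]. Speed limits (rad/s): [2.22, 2.22, 2.57, 3.14, 3.14, 3.14].

INTERFACE

Orientations are given as a 3x3 rotation matrix whose columns are the frame's x, y, z axes.
In Python, from plant import sense, vision, manip gives the robot as it stands. The module is installed in compiled form; this text tells all that it offers.
- The arm moves only by the tool move_arm, never from a script. Its argument "plan" is a list of rows, each an object of numbers: "x", "y", "z": the shift along the tool's x, y, z in units of 50 mm (1.0 is 50 mm); "rx", "ry", "rz": the turn, a rotation vector about the tool's x, y, z in units of 5 degrees (1.0 is 5 degrees); "fingers": the closure, from -1 (fully open) to 1 (shut). A call has 1 to 20 rows; each row is the pose to reach, as a shift and turn from the pose commanded when the call began, along the tool's axes at that moment; what a row does not reach only later rows make up. A row lasts 1/10 s, in which the tool goes at most 50 mm and 8.59 degrees, less where a joint would pass 70% of its speed; a pose out of reach is approached as far as the arm can. A call with a gripper value outside its range is refused whole. The fingers move at their own pace and stop on an object; the grip force is fixed at half the most. Time passes only in rows, so rows that repeat a pose let the fingers close. It gives the time, the measured TCP pose, the force, the opening and the grip force at its end, in the units of the state.
- sense(): the state, without advancing time (a new reading comes with each control period).
- vision.capture(name): name is "side" or "top"; returns a dict with "image" (420x560x3 uint8, red, green, blue), "fovy" (degrees; the focal length in pixels is half the picture's height over the tangent of half this angle, whatever the lens; pixels are square), "cx", "cy" (the principal point, pixels), "eye" and "attitude" of the camera in the world. Camera axes: x right, y down, z forward; pixel columns grow to the right and rows downward; lengths in m; the calibration is good to about 2 mm. A picture is of the moment at which its call begins. There is no depth.
- manip.hand_in(): hands the job in; it is judged then, once.
The state is a dict: "clock": time; "q": joint angles; "qvel": joint speeds; "joint_torque": joint torques, N m; "eef_pos": TCP position; "tool_rot": TCP orientation; "wrist_force": force on the tool from outside, world axes, zero at the start; "moment": the same for the moment, N m; "opening": finger opening in m; "grasp_force": force on a finger pad.
Only numpy, scipy, OpenCV 4.12 (cv2) and the standard library are available. Lean on these libraries where they do the work, as an engineer would, in place of code of your own. Each camera call takes 0.05 s, during which the arm holds its last target. There are 200 camera calls.

## Working session

There is one attempt and no reset: what is moved stays moved. The work goes in short steps, Python scripts to look and compute and a tool call to move; the robot and the scene stay as the last step left them, time stands still between calls to the robot, and variables do not carry over. Pictures are saved under pics/ and viewed, at most 14 in all, crops included, and the job is handed in when it is done.

Besides the shell and the picture viewer there is one more tool, called after "Emit:" as name(argument=value, ...) on one line, values as JSON. move_arm: Moves the arm, as the interface text tells. Its arguments: {"type":"object","properties":{"plan":{"type":"array"}},"required":["plan"]}

```bash
mkdir -p pics
cat > h.py <<'E'
import numpy as np,cv2
from plant import sense,vision,manip
def cap(n,f):
    c=vision.capture(n); cv2.imwrite('pics/'+f,c['image'][:,:,::-1]); return c
def ray(c,u,v):
    f=210/np.tan(np.radians(c['fovy'])/2)
    d=np.array(c['attitude'])@np.array([(u-c['cx'])/f,(v-c['cy'])/f,1]); return np.array(c['eye']),d
def onz(c,u,v,z):
    e,d=ray(c,u,v); return e+d*(z-e[2])/d[2]
def proj(c,p):
    f=210/np.tan(np.radians(c['fovy'])/2)
    q=np.array(c['attitude']).T@(np.array(p)-np.array(c['eye'])); return f*q[0]/q[2]+c['cx'],f*q[1]/q[2]+c['cy']
E
python3 - <<'E'
from h import *
np.set_printoptions(precision=4,suppress=True)
for n in('top','side'):
    c=cap(n,n+'1.png'); print(n,c['fovy'],c['cx'],c['cy'],c['eye'],c['attitude'])
    import pickle; pickle.dump(c,open(n+'1.pkl','wb'))
s=sense(); print(s['clock'],s['eef_pos'],s['tool_rot'],manip.grasp_offset,s['opening'])
E
```

```text
top 57.804449628242295 282.22685321410626 202.4924694743997 [ 0.3681 -0.0203  1.1501] [[ 0.1594 -0.9656  0.2054]
 [-0.9872 -0.1554  0.0356]
 [-0.0025 -0.2085 -0.978 ]]
side 55.09258581129098 281.579610728109 213.1517675031888 [0.6191 1.0051 0.8731] [[-0.9995  0.0199 -0.0229]
 [ 0.0303  0.6122 -0.7901]
 [-0.0017 -0.7904 -0.6125]]
0.1 [0.225  0.5559 0.2306] [[-0.9269  0.3754 -0.0007]
 [ 0.3754  0.9269 -0.001 ]
 [ 0.0003 -0.0012 -1.    ]] 0.0187 0.08499661709749144
```

View pics/top1.png

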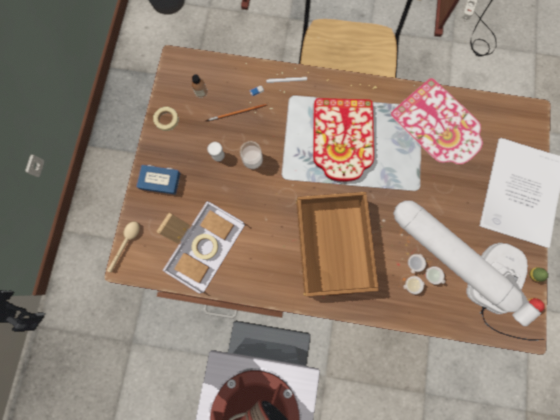

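View pics/side1.png

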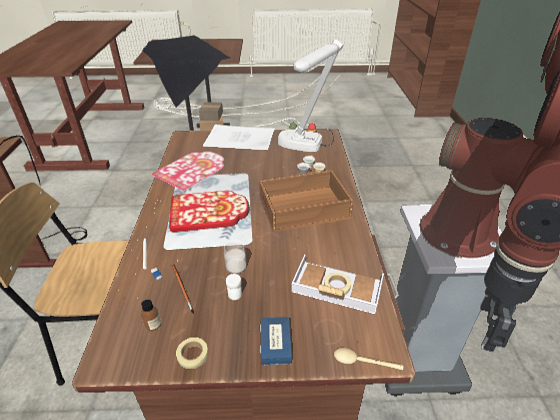

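The top view shows the tray at about (204,247) with its handle at (175,228), the box at (337,245), and the lamp at right with its head near (405,212). The side view shows the tray at (337,285) and the box at (306,200). I'll enlarge the tray and box.

Run:
```python
import cv2,numpy as np
t=cv2.imread('pics/top1.png');s=cv2.imread('pics/side1.png')
a=cv2.resize(t[190:310,150:250],None,fx=5,fy=5,interpolation=cv2.INTER_CUBIC)
cv2.imwrite('pics/a.png',a)
b=cv2.resize(s[245:320,285:390],None,fx=7,fy=7,interpolation=cv2.INTER_CUBIC)
cv2.imwrite('pics/b.png',b)
c=cv2.resize(t[180:310,285:390],None,fx=4.5,fy=4.5,interpolation=cv2.INTER_CUBIC)
cv2.imwrite('pics/c.png',c)
```

```text
(no output)
```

View pics/a.png

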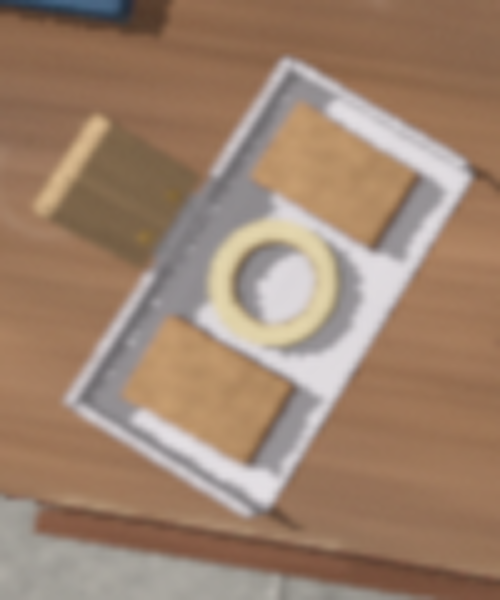

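View pics/b.png

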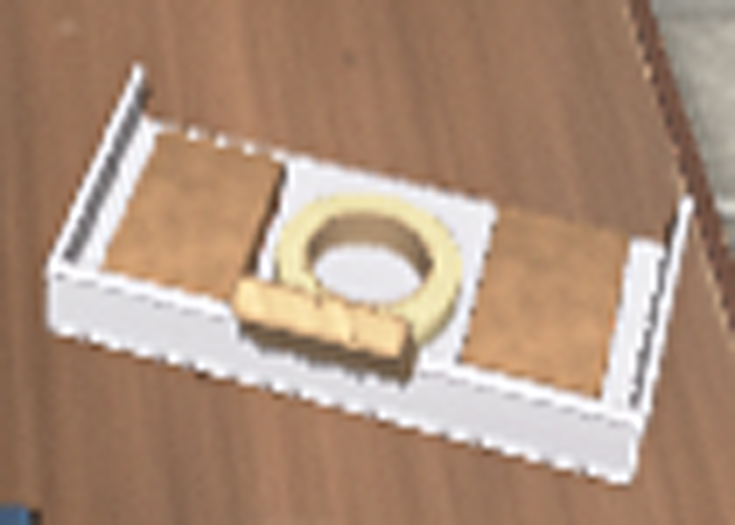

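View pics/c.png

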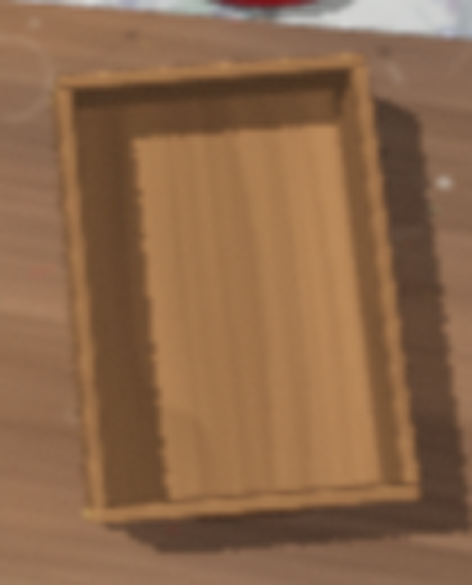

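Crop a shows the tray rim corners at (287,57), (68,403), (473,172) and (265,517), plus the handle. Crop b shows the back wall's bottom edge from (50,328) to (632,482). Crop c shows the box rim corners at (60,78), (365,58), (418,495) and (88,518).

Run:
```python
from h import *
import pickle
np.set_printoptions(precision=4,suppress=True)
T=pickle.load(open('top1.pkl','rb'));S=pickle.load(open('side1.pkl','rb'))
A=lambda x,y,z:onz(T,150+(x+.5)/5-.5,190+(y+.5)/5-.5,z)
B=lambda x,y,z:onz(S,285+(x+.5)/7-.5,245+(y+.5)/7-.5,z)
C=lambda x,y,z:onz(T,285+(x+.5)/4.5-.5,180+(y+.5)/4.5-.5,z)
def rep(n,P):
    P=np.array(P);print(n,P,'centre',P.mean(0),'sides',[np.linalg.norm(P[i]-P[i-1])for i in range(4)])
    return P
P=rep('tray',[A(287,57,.040),A(68,403,.040),A(265,517,.036),A(473,172,.036)])
e=P[0]-P[1]+P[3]-P[2];print('yaw x',np.degrees(np.arctan2(e[1],e[0])))
print('side rim',B(55,265,.04),B(640,418,.04),B(690,200,.036),B(138,68,.036),'bot',B(50,328,0),B(632,482,0))
P=rep('box',[C(60,78,.08),C(88,518,.08),C(418,495,.08),C(365,58,.08)])
e=P[0]-P[1]+P[3]-P[2];print('yaw',np.degrees(np.arctan2(e[1],e[0])))
# handle top edge centre z=77.5+31-~ in both views
print('handle top(back edge, top view)',A(95,115,.1042),A(37,212,.1042),A(110,120,.113),A(50,215,.113))
print('handle side',B(237,287,.113),B(410,330,.113))
e=P[1]
```

```text
tray [[0.57   0.2428 0.04  ]
 [0.3502 0.3265 0.04  ]
 [0.3055 0.2025 0.036 ]
 [0.5199 0.1211 0.036 ]] centre [0.4364 0.2232 0.038 ] sides [np.float64(0.13171069431253446), np.float64(0.23521745261781826), np.float64(0.13195753785635064), np.float64(0.22936366937022434)]
yaw x -20.812756665061322
side rim [0.5675 0.2439 0.04  ] [0.3531 0.3271 0.04  ] [0.3074 0.2132 0.036 ] [0.5259 0.1288 0.036 ] bot [0.5688 0.2413 0.    ] [0.3501 0.3252 0.    ]
box [[ 0.6162 -0.0234  0.08  ]
 [ 0.3478 -0.0816  0.08  ]
 [ 0.3933 -0.278   0.08  ]
 [ 0.6603 -0.2149  0.08  ]] centre [ 0.5044 -0.1495  0.08  ] sides [np.float64(0.19646617617147405), np.float64(0.2746410224720571), np.float64(0.20158771417945623), np.float64(0.274393875383901)]
yaw 12.764160116433198
handle top(back edge, top view) [0.5087 0.3271 0.1042] [0.4502 0.3468 0.1042] [0.5061 0.3153 0.113 ] [0.4491 0.3362 0.113 ]
handle side [0.5075 0.3231 0.113 ] [0.4488 0.3451 0.113 ]
```

Both views agree on the tray: yaw is −21° and its centre is about (0.4375, 0.2257). The box is at (0.504, −0.1495), yaw 12.8°. Next I work out the approach.

```bash
cat >> h.py <<'E'
from scipy.spatial.transform import Rotation as Ro
G=np.array([0,.0933,.0775]);L=np.array([0,-.063,.003])
RT=np.array([[-1,0,0],[0,.8192,-.5736],[0,-.5736,-.8192]]).T  # rows are tool x,y,z -> columns
TR0=np.array([.4375,.2257,0]);Y0=-21.;BX=np.array([.504,-.1495,0]);YB=12.8
def trayR(yaw,tilt=0): return Ro.from_euler('ZX',[yaw,tilt],degrees=True).as_matrix()
def tool(c,R,back=0):
    Rt=R@RT; return c+R@G+Rt[:,2]*(manip.grasp_offset-back),Rt
def lipped(lip,R): return lip-R@L
def row(p,R,p0,R0):
    d=R0.T@(p-p0)/.05; r=Ro.from_matrix(R0.T@R).as_rotvec(degrees=True)/5
    return np.round(np.r_[d,r],2)
E
python3 - <<'E'
from h import *
s=sense();p0,R0=np.array(s['eef_pos']),np.array(s['tool_rot'])
R=trayR(Y0)
for b in(.14,0):
    p,Rt=tool(TR0,R,b);print(p,row(p,Rt,p0,R0))
E
```

```text
[0.49587014 0.37775941 0.17686896] [-6.36 -1.27  1.07  6.99 -0.07 -0.2 ]
[0.46709176 0.30278917 0.06218096] [-6.39 -2.87  3.37  6.99 -0.07 -0.2 ]
```

Emit:
move_arm(plan=[{"x": -0.8,"y": -0.2,"rx": 0.9},{"x": -1.6,"y": -0.3,"rx": 1.8},{"x": -2.4,"y": -0.5,"z": 0.2,"rx": 2.6},{"x": -3.2,"y": -0.6,"z": 0.3,"rx": 3.5},{"x": -4,"y": -0.8,"z": 0.5,"rx": 4.4},{"x": -4.8,"y": -1,"z": 0.7,"rx": 5.3},{"x": -5.6,"y": -1.1,"z": 0.9,"rx": 6.1},{"x": -6.36,"y": -1.27,"z": 1.07,"rx": 7,"ry": -0.07,"rz": -0.2},{"x": -6.36,"y": -1.27,"z": 1.07,"rx": 7,"ry": -0.07,"rz": -0.2},{"x": -6.36,"y": -1.27,"z": 1.07,"rx": 7,"ry": -0.07,"rz": -0.2},{"x": -6.36,"y": -1.27,"z": 1.07,"rx": 7,"ry": -0.07,"rz": -0.2}])

```text
validation failed for argument at $.pl...
```

Run:
```python
from h import *
s=sense();p0,R0=np.array(s['eef_pos']),np.array(s['tool_rot'])
print(np.round(s['q'],2),p0)
c=cap('side','s2.png');cv2.imwrite('pics/s2c.png',cv2.resize(c['image'][180:330,240:440,::-1],None,fx=4,fy=4))
R=trayR(Y0)
for b in(.14,0):
    p,Rt=tool(TR0,R,b);print(p,row(p,Rt,p0,R0))
```

```text
[0.97 0.1  0.1  1.56 0.   1.35] [0.22502573 0.55587454 0.23059594]
[0.49587014 0.37775941 0.17686896] [-6.36 -1.27  1.07  6.99 -0.07 -0.2 ]
[0.46709176 0.30278917 0.06218096] [-6.39 -2.87  3.37  6.99 -0.07 -0.2 ]
```

View pics/s2c.png

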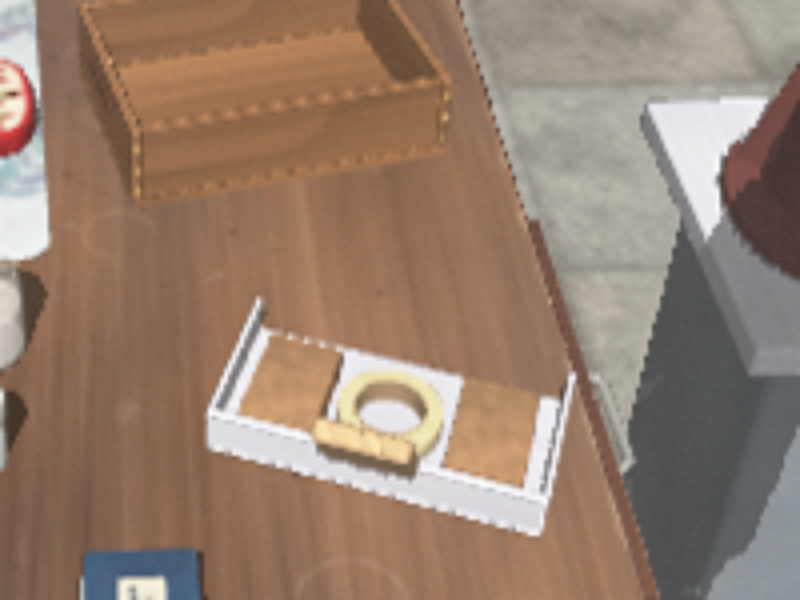

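The picture shows the same scene: the arm did not move because the call was refused, probably for the missing keys. I'll resend with all fields.

Emit:
move_arm(plan=[{"x": -0.8,"y": -0.2,"z": 0,"rx": 0.9,"ry": 0,"rz": 0,"fingers": -1},{"x": -1.6,"y": -0.3,"z": 0,"rx": 1.8,"ry": 0,"rz": 0,"fingers": -1},{"x": -2.4,"y": -0.5,"z": 0.2,"rx": 2.6,"ry": 0,"rz": 0,"fingers": -1},{"x": -3.2,"y": -0.6,"z": 0.3,"rx": 3.5,"ry": 0,"rz": 0,"fingers": -1},{"x": -4,"y": -0.8,"z": 0.5,"rx": 4.4,"ry": 0,"rz": 0,"fingers": -1},{"x": -4.8,"y": -1,"z": 0.7,"rx": 5.3,"ry": 0,"rz": -0.1,"fingers": -1},{"x": -5.6,"y": -1.1,"z": 0.9,"rx": 6.1,"ry": 0,"rz": -0.1,"fingers": -1},{"x": -6.36,"y": -1.27,"z": 1.07,"rx": 7,"ry": -0.07,"rz": -0.2,"fingers": -1},{"x": -6.36,"y": -1.27,"z": 1.07,"rx": 7,"ry": -0.07,"rz": -0.2,"fingers": -1},{"x": -6.36,"y": -1.27,"z": 1.07,"rx": 7,"ry": -0.07,"rz": -0.2,"fingers": -1},{"x": -6.36,"y": -1.27,"z": 1.07,"rx": 7,"ry": -0.07,"rz": -0.2,"fingers": -1}])

```text
clock: 1.25
eef_pos: [0.4928, 0.3749, 0.1763]
tool_rot: [[-0.934, 0.295, -0.199], [0.356, 0.769, -0.531], [-0.004, -0.567, -0.823]]
wrist_force: [1.2, -0.2, 0.8]
opening: 0.0854
grasp_force: 0.0
```

Run:
```python
from h import *
s=sense();p0,R0=np.array(s['eef_pos']),np.array(s['tool_rot'])
print(s['clock'],np.round(s['q'],2),p0)
c=cap('side','s3.png');cv2.imwrite('pics/s3c.png',cv2.resize(c['image'][180:330,240:440,::-1],None,fx=4,fy=4))
R=trayR(Y0)
for b in(.14,0):
    p,Rt=tool(TR0,R,b);print(p,row(p,Rt,p0,R0))
```

```text
1.25 [ 0.6   0.97  1.    2.11 -0.33  1.05] [0.4928017  0.37488969 0.1763044 ]
[0.49587014 0.37775941 0.17686896] [-0.04  0.06 -0.05  0.09  0.05 -0.  ]
[0.46709176 0.30278917 0.06218096] [-0.02  0.03  2.75  0.09  0.05 -0.  ]
```

View pics/s3c.png

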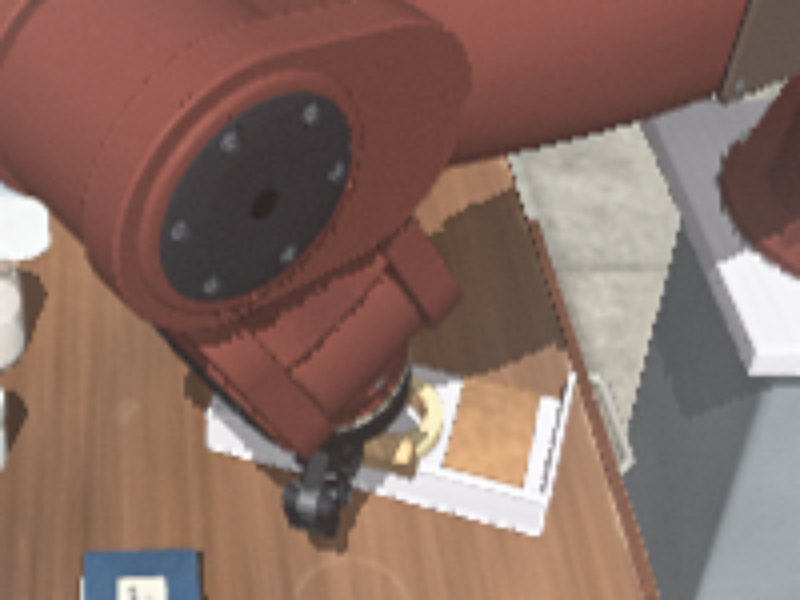

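The gripper stands over the handle (around (330,480) in the crop) at the right heading. Joint 4 is at its limit, but going down should relieve it. I'll advance along the slope.

Emit:
move_arm(plan=[{"x": -0.03,"y": 0.05,"z": 0.4,"rx": 0.09,"ry": 0.05,"rz": 0,"fingers": -1},{"x": -0.03,"y": 0.04,"z": 0.8,"rx": 0.09,"ry": 0.05,"rz": 0,"fingers": -1},{"x": -0.02,"y": 0.03,"z": 1.2,"rx": 0.09,"ry": 0.05,"rz": 0,"fingers": -1},{"x": -0.02,"y": 0.03,"z": 1.6,"rx": 0.09,"ry": 0.05,"rz": 0,"fingers": -1},{"x": -0.02,"y": 0.03,"z": 2.0,"rx": 0.09,"ry": 0.05,"rz": 0,"fingers": -1},{"x": -0.02,"y": 0.03,"z": 2.4,"rx": 0.09,"ry": 0.05,"rz": 0,"fingers": -1},{"x": -0.02,"y": 0.03,"z": 2.75,"rx": 0.09,"ry": 0.05,"rz": 0,"fingers": -1},{"x": -0.02,"y": 0.03,"z": 2.75,"rx": 0.09,"ry": 0.05,"rz": 0,"fingers": -1},{"x": -0.02,"y": 0.03,"z": 2.75,"rx": 0.09,"ry": 0.05,"rz": 0,"fingers": -1}])

```text
clock: 2.2
eef_pos: [0.4672, 0.3027, 0.063]
tool_rot: [[-0.934, 0.294, -0.204], [0.358, 0.765, -0.536], [-0.001, -0.573, -0.819]]
wrist_force: [-0.2, 0.4, 0.8]
opening: 0.0853
grasp_force: 0.0
```

Run:
```python
from h import *
s=sense();p0,R0=np.array(s['eef_pos']),np.array(s['tool_rot'])
print(s['clock'],np.round(s['q'],2),p0)
R=trayR(Y0)
p,Rt=tool(TR0,R,0);print(p,row(p,Rt,p0,R0))
```

```text
2.2 [ 0.54  0.71  0.41  1.77 -0.36  1.  ] [0.46716353 0.3027446  0.06296427]
[0.46709176 0.30278917 0.06218096] [ 0.    0.01  0.01  0.    0.01 -0.01]
```

Exact and free of contact. Close.

Emit:
move_arm(plan=[{"x": 0,"y": 0,"z": 0,"rx": 0,"ry": 0,"rz": 0,"fingers": 1},{"x": 0,"y": 0,"z": 0,"rx": 0,"ry": 0,"rz": 0,"fingers": 1},{"x": 0,"y": 0,"z": 0,"rx": 0,"ry": 0,"rz": 0,"fingers": 1},{"x": 0,"y": 0,"z": 0,"rx": 0,"ry": 0,"rz": 0,"fingers": 1},{"x": 0,"y": 0,"z": 0,"rx": 0,"ry": 0,"rz": 0,"fingers": 1},{"x": 0,"y": 0,"z": 0,"rx": 0,"ry": 0,"rz": 0,"fingers": 1},{"x": 0,"y": 0,"z": 0,"rx": 0,"ry": 0,"rz": 0,"fingers": 1},{"x": 0,"y": 0,"z": 0,"rx": 0,"ry": 0,"rz": 0,"fingers": 1},{"x": 0,"y": 0,"z": 0,"rx": 0,"ry": 0,"rz": 0,"fingers": 1},{"x": 0,"y": 0,"z": 0,"rx": 0,"ry": 0,"rz": 0,"fingers": 1},{"x": 0,"y": 0,"z": 0,"rx": 0,"ry": 0,"rz": 0,"fingers": 1},{"x": 0,"y": 0,"z": 0,"rx": 0,"ry": 0,"rz": 0,"fingers": 1}])

```text
clock: 3.4
eef_pos: [0.4674, 0.3021, 0.0609]
tool_rot: [[-0.933, 0.294, -0.206], [0.359, 0.764, -0.537], [-0.0, -0.575, -0.818]]
wrist_force: [1.1, 3.7, 2.7]
opening: 0.0152
grasp_force: 59.5
```

Run:
```python
from h import *
s=sense();p0,R0=np.array(s['eef_pos']),np.array(s['tool_rot'])
print(s['clock'],s['opening'],s['grasp_force'],s['wrist_force'])
pT,RTl=tool(TR0,trayR(Y0))
print('lift',row(pT+[0,0,.115],RTl,p0,R0))
# interp tray pose: lip path; rows relative to lifted pose
pL,RL=tool(TR0+[0,0,.115],trayR(Y0))
R1=trayR(YB); lipE=BX+trayR(YB)@np.array([0,.035,0])+[0,0,.115]
c1=lipped(lipE,R1);print('tray end',c1)
for f in np.linspace(0,1,21)[1:]:
    p,R=tool((TR0+[0,0,.115])*(1-f)+c1*f,trayR(Y0+(YB-Y0)*f)); print(row(p,R,pL,RL))
```

```text
3.4 0.015185248845939381 59.545544385910034 [1.12716566 3.65848196 2.71894042]
lift [ 0.01 -1.33 -1.91 -0.02 -0.   -0.01]
tray end [ 0.48228825 -0.05393536  0.112     ]
[-0.09 -0.2   0.14 -0.   -0.19 -0.28]
[-0.19 -0.4   0.29  0.   -0.39 -0.55]
[-0.28 -0.6   0.43  0.   -0.58 -0.83]
[-0.37 -0.81  0.58  0.   -0.78 -1.11]
[-0.47 -1.01  0.73  0.   -0.97 -1.38]
[-0.56 -1.22  0.87 -0.   -1.16 -1.66]
[-0.66 -1.42  1.02 -0.   -1.36 -1.94]
[-0.75 -1.63  1.17 -0.   -1.55 -2.21]
[-0.84 -1.84  1.32  0.   -1.74 -2.49]
[-0.94 -2.05  1.47  0.   -1.94 -2.77]
[-1.04 -2.26  1.62  0.   -2.13 -3.05]
[-1.13 -2.47  1.77  0.   -2.33 -3.32]
[-1.23 -2.69  1.93  0.   -2.52 -3.6 ]
[-1.33 -2.9   2.08 -0.   -2.71 -3.88]
[-1.42 -3.12  2.24  0.   -2.91 -4.15]
[-1.52 -3.33  2.39 -0.   -3.1  -4.43]
[-1.62 -3.55  2.55 -0.   -3.3  -4.71]
[-1.72 -3.77  2.7   0.   -3.49 -4.98]
[-1.82 -3.99  2.86  0.   -3.68 -5.26]
[-1.92 -4.21  3.02  0.   -3.88 -5.54]
```

Emit:
move_arm(plan=[{"x": 0,"y": -0.1,"z": -0.14,"rx": 0,"ry": 0,"rz": 0,"fingers": 1},{"x": 0,"y": -0.3,"z": -0.43,"rx": 0,"ry": 0,"rz": 0,"fingers": 1},{"x": 0,"y": -0.5,"z": -0.72,"rx": 0,"ry": 0,"rz": 0,"fingers": 1},{"x": 0,"y": -0.7,"z": -1.0,"rx": 0,"ry": 0,"rz": 0,"fingers": 1},{"x": 0,"y": -0.9,"z": -1.29,"rx": 0,"ry": 0,"rz": 0,"fingers": 1},{"x": 0,"y": -1.1,"z": -1.58,"rx": 0,"ry": 0,"rz": 0,"fingers": 1},{"x": 0,"y": -1.25,"z": -1.8,"rx": 0,"ry": 0,"rz": 0,"fingers": 1},{"x": 0,"y": -1.33,"z": -1.91,"rx": 0,"ry": 0,"rz": 0,"fingers": 1},{"x": 0,"y": -1.33,"z": -1.91,"rx": 0,"ry": 0,"rz": 0,"fingers": 1},{"x": 0,"y": -1.33,"z": -1.91,"rx": 0,"ry": 0,"rz": 0,"fingers": 1}])

```text
clock: 4.4
eef_pos: [0.4674, 0.3024, 0.1766]
tool_rot: [[-0.933, 0.293, -0.207], [0.359, 0.763, -0.537], [0.0, -0.575, -0.818]]
wrist_force: [-0.2, -0.4, -3.5]
opening: 0.0152
grasp_force: 58.7
```

Run:
```python
from h import *
s=sense();p0,R0=np.array(s['eef_pos']),np.array(s['tool_rot'])
print(s['clock'],np.round(s['q'],2),s['opening'],s['wrist_force'])
pL,RL=tool(TR0+[0,0,.115],trayR(Y0)); print(row(p0,R0,pL,RL))
c=cap('side','s4.png');cv2.imwrite('pics/s4c.png',cv2.resize(c['image'][130:330,220:440,::-1],None,fx=2.9,fy=2.9))
```

```text
4.4 [ 0.54  0.67  0.56  1.97 -0.36  1.  ] 0.015212064957285583 [-0.24954445 -0.42766193 -3.542873  ]
[-0.01  0.    0.01  0.03  0.01  0.  ]
```

View pics/s4c.png

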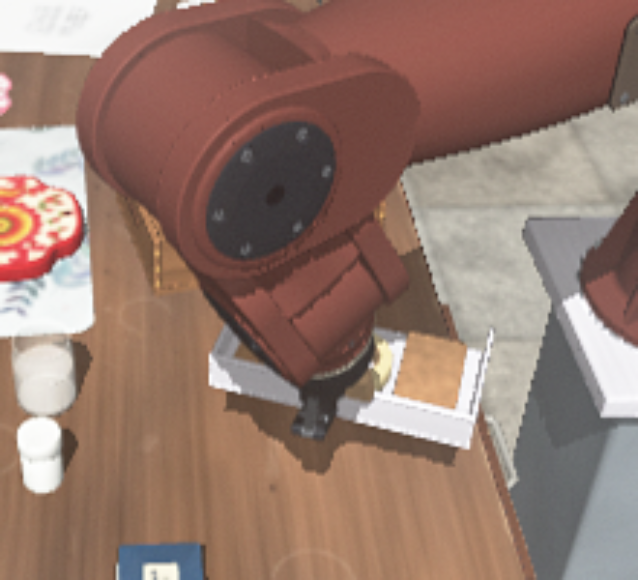

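The tray is up and level with the pieces on it (block at (430,370), tape at (385,360)). Now I carry it to the box.

Emit:
move_arm(plan=[{"x": -0.05,"y": -0.1,"z": 0.07,"rx": 0,"ry": -0.1,"rz": -0.14,"fingers": 1},{"x": -0.14,"y": -0.3,"z": 0.21,"rx": 0,"ry": -0.29,"rz": -0.41,"fingers": 1},{"x": -0.24,"y": -0.5,"z": 0.36,"rx": 0,"ry": -0.48,"rz": -0.69,"fingers": 1},{"x": -0.37,"y": -0.81,"z": 0.58,"rx": 0,"ry": -0.78,"rz": -1.11,"fingers": 1},{"x": -0.47,"y": -1.01,"z": 0.73,"rx": 0,"ry": -0.97,"rz": -1.38,"fingers": 1},{"x": -0.61,"y": -1.32,"z": 0.95,"rx": 0,"ry": -1.26,"rz": -1.8,"fingers": 1},{"x": -0.75,"y": -1.63,"z": 1.17,"rx": 0,"ry": -1.55,"rz": -2.21,"fingers": 1},{"x": -0.89,"y": -1.94,"z": 1.4,"rx": 0,"ry": -1.84,"rz": -2.63,"fingers": 1},{"x": -1.04,"y": -2.26,"z": 1.62,"rx": 0,"ry": -2.13,"rz": -3.05,"fingers": 1},{"x": -1.18,"y": -2.58,"z": 1.85,"rx": 0,"ry": -2.42,"rz": -3.46,"fingers": 1},{"x": -1.33,"y": -2.9,"z": 2.08,"rx": 0,"ry": -2.71,"rz": -3.88,"fingers": 1},{"x": -1.42,"y": -3.12,"z": 2.24,"rx": 0,"ry": -2.91,"rz": -4.15,"fingers": 1},{"x": -1.57,"y": -3.44,"z": 2.47,"rx": 0,"ry": -3.2,"rz": -4.57,"fingers": 1},{"x": -1.67,"y": -3.66,"z": 2.62,"rx": 0,"ry": -3.4,"rz": -4.85,"fingers": 1},{"x": -1.77,"y": -3.88,"z": 2.78,"rx": 0,"ry": -3.58,"rz": -5.12,"fingers": 1},{"x": -1.84,"y": -4.05,"z": 2.9,"rx": 0,"ry": -3.72,"rz": -5.32,"fingers": 1},{"x": -1.89,"y": -4.15,"z": 2.98,"rx": 0,"ry": -3.82,"rz": -5.46,"fingers": 1},{"x": -1.92,"y": -4.21,"z": 3.02,"rx": 0,"ry": -3.88,"rz": -5.54,"fingers": 1},{"x": -1.92,"y": -4.21,"z": 3.02,"rx": 0,"ry": -3.88,"rz": -5.54,"fingers": 1},{"x": -1.92,"y": -4.21,"z": 3.02,"rx": 0,"ry": -3.88,"rz": -5.54,"fingers": 1}])

```text
clock: 6.45
eef_pos: [0.4638, 0.0263, 0.1743]
tool_rot: [[-0.975, -0.182, 0.126], [-0.221, 0.798, -0.561], [0.002, -0.575, -0.818]]
wrist_force: [0.1, -0.7, -3.6]
opening: 0.0152
grasp_force: 59.0
```

```bash
python3 - <<'E'
from h import *
s=sense();p0,R0=np.array(s['eef_pos']),np.array(s['tool_rot'])
print(s['clock'],np.round(s['q'],2),s['opening'],s['wrist_force'])
R1=trayR(YB); lipE=BX+trayR(YB)@np.array([0,.035,0])+[0,0,.115]
p,R=tool(lipped(lipE,R1),R1);print('err',row(p,R,p0,R0))
for n in('side','top'):
    c=cap(n,n+'5.png')
lip2=lipE-[0,0,.012]
for t in list(range(4,61,4)):
    l=lipE+(lip2-lipE)*min(t/20,1); Rr=trayR(YB,t);q,Rq=tool(lipped(l,Rr),Rr);print(t,row(q,Rq,p,R))
E
python3 -c "
import cv2,numpy as np
a=cv2.imread('pics/side5.png')[80:330,200:440];b=cv2.imread('pics/top5.png')[150:400,160:420]
cv2.imwrite('pics/c5.png',cv2.resize(np.hstack([a,b]),None,fx=1.6,fy=1.6))"
```

```text
6.45 [ 0.15 -0.32 -0.5   1.34 -0.61 -0.09] 0.015150210997528838 [ 0.12226922 -0.6711481  -3.64405568]
err [-0.01  0.01 -0.   -0.01 -0.02  0.01]
4 [ 0.   -0.16 -0.07 -0.8   0.    0.  ]
8 [-0.   -0.33 -0.13 -1.6   0.    0.  ]
12 [-0.   -0.5  -0.18 -2.4  -0.    0.  ]
16 [-0.   -0.68 -0.21 -3.2   0.    0.  ]
20 [-0.   -0.87 -0.23 -4.   -0.    0.  ]
24 [-0.   -1.08 -0.27 -4.8   0.    0.  ]
28 [ 0.  -1.3 -0.3 -5.6  0.   0. ]
32 [ 0.   -1.52 -0.31 -6.4   0.   -0.  ]
36 [-0.   -1.74 -0.3  -7.2  -0.   -0.  ]
40 [ 0.   -1.96 -0.28 -8.   -0.   -0.  ]
44 [ 0.   -2.17 -0.25 -8.8   0.    0.  ]
48 [ 0.   -2.39 -0.2  -9.6  -0.    0.  ]
52 [  0.    -2.6   -0.13 -10.4    0.     0.  ]
56 [ -0.    -2.8   -0.05 -11.2    0.     0.  ]
60 [  0.    -3.     0.04 -12.     0.     0.  ]
```

View pics/c5.png

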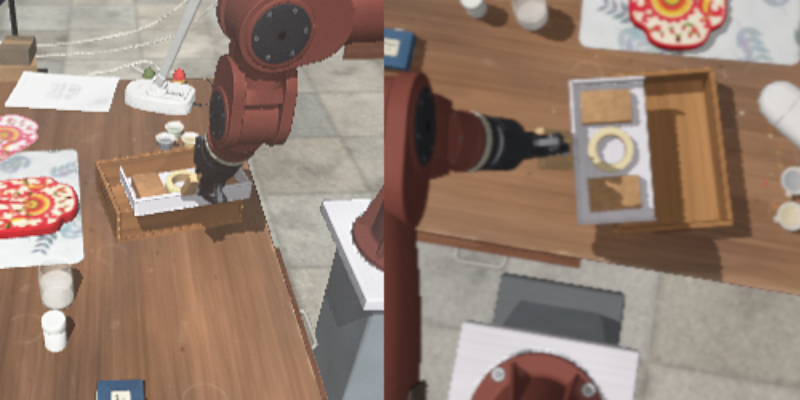

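The tray hangs level over the left half of the box with its lip at (655,150) in the top half of the composite and all three pieces on. Tipping in two stages.

Emit:
move_arm(plan=[{"x": 0,"y": -0.08,"z": -0.04,"rx": -0.4,"ry": 0,"rz": 0,"fingers": 1},{"x": 0,"y": -0.16,"z": -0.07,"rx": -0.8,"ry": 0,"rz": 0,"fingers": 1},{"x": 0,"y": -0.25,"z": -0.1,"rx": -1.2,"ry": 0,"rz": 0,"fingers": 1},{"x": 0,"y": -0.33,"z": -0.13,"rx": -1.6,"ry": 0,"rz": 0,"fingers": 1},{"x": 0,"y": -0.42,"z": -0.16,"rx": -2.0,"ry": 0,"rz": 0,"fingers": 1},{"x": 0,"y": -0.5,"z": -0.18,"rx": -2.4,"ry": 0,"rz": 0,"fingers": 1},{"x": 0,"y": -0.59,"z": -0.2,"rx": -2.8,"ry": 0,"rz": 0,"fingers": 1},{"x": 0,"y": -0.68,"z": -0.21,"rx": -3.2,"ry": 0,"rz": 0,"fingers": 1},{"x": 0,"y": -0.77,"z": -0.22,"rx": -3.6,"ry": 0,"rz": 0,"fingers": 1},{"x": 0,"y": -0.87,"z": -0.23,"rx": -4.0,"ry": 0,"rz": 0,"fingers": 1},{"x": 0,"y": -0.87,"z": -0.23,"rx": -4.0,"ry": 0,"rz": 0,"fingers": 1},{"x": 0,"y": -0.87,"z": -0.23,"rx": -4.0,"ry": 0,"rz": 0,"fingers": 1},{"x": 0,"y": -0.87,"z": -0.23,"rx": -4.0,"ry": 0,"rz": 0,"fingers": 1}])

```text
clock: 7.85
eef_pos: [0.4703, -0.0017, 0.2087]
tool_rot: [[-0.975, -0.215, 0.056], [-0.222, 0.941, -0.255], [0.002, -0.261, -0.965]]
wrist_force: [0.7, 0.2, -3.1]
opening: 0.0153
grasp_force: 59.0
```

Run:
```python
from h import *
s=sense();p0,R0=np.array(s['eef_pos']),np.array(s['tool_rot'])
print(s['clock'],np.round(s['q'],2),s['opening'],s['wrist_force'])
lip2=BX+trayR(YB)@np.array([0,.035,0])+[0,0,.103]
Rr=trayR(YB,20);p,R=tool(lipped(lip2,Rr),Rr);print(row(p0,R0,p,R))
for t in list(range(24,57,4)):
    Rr=trayR(YB,t);q,Rq=tool(lipped(lip2,Rr),Rr);print(t,row(q,Rq,p,R))
```

```text
7.85 [-0.12 -0.37 -0.4   1.45 -0.25 -0.36] 0.01525204477627626 [ 0.67584104  0.21055403 -3.11802387]
[ 0.   -0.   -0.01  0.02  0.02 -0.01]
24 [-0.   -0.19 -0.11 -0.8   0.    0.  ]
28 [ 0.   -0.38 -0.21 -1.6   0.    0.  ]
32 [ 0.   -0.59 -0.3  -2.4   0.    0.  ]
36 [-0.   -0.79 -0.37 -3.2  -0.    0.  ]
40 [ 0.   -1.01 -0.42 -4.   -0.    0.  ]
44 [ 0.   -1.22 -0.47 -4.8   0.    0.  ]
48 [ 0.   -1.44 -0.49 -5.6  -0.    0.  ]
52 [ 0.   -1.66 -0.5  -6.4   0.    0.  ]
56 [ 0.   -1.88 -0.5  -7.2   0.    0.  ]
```

Emit:
move_arm(plan=[{"x": 0,"y": -0.1,"z": -0.06,"rx": -0.4,"ry": 0,"rz": 0,"fingers": 1},{"x": 0,"y": -0.19,"z": -0.11,"rx": -0.8,"ry": 0,"rz": 0,"fingers": 1},{"x": 0,"y": -0.29,"z": -0.16,"rx": -1.2,"ry": 0,"rz": 0,"fingers": 1},{"x": 0,"y": -0.38,"z": -0.21,"rx": -1.6,"ry": 0,"rz": 0,"fingers": 1},{"x": 0,"y": -0.49,"z": -0.26,"rx": -2.0,"ry": 0,"rz": 0,"fingers": 1},{"x": 0,"y": -0.59,"z": -0.3,"rx": -2.4,"ry": 0,"rz": 0,"fingers": 1},{"x": 0,"y": -0.69,"z": -0.34,"rx": -2.8,"ry": 0,"rz": 0,"fingers": 1},{"x": 0,"y": -0.79,"z": -0.37,"rx": -3.2,"ry": 0,"rz": 0,"fingers": 1},{"x": 0,"y": -0.9,"z": -0.4,"rx": -3.6,"ry": 0,"rz": 0,"fingers": 1},{"x": 0,"y": -1.01,"z": -0.42,"rx": -4.0,"ry": 0,"rz": 0,"fingers": 1},{"x": 0,"y": -1.11,"z": -0.45,"rx": -4.4,"ry": 0,"rz": 0,"fingers": 1},{"x": 0,"y": -1.22,"z": -0.47,"rx": -4.8,"ry": 0,"rz": 0,"fingers": 1},{"x": 0,"y": -1.33,"z": -0.48,"rx": -5.2,"ry": 0,"rz": 0,"fingers": 1},{"x": 0,"y": -1.44,"z": -0.49,"rx": -5.6,"ry": 0,"rz": 0,"fingers": 1},{"x": 0,"y": -1.55,"z": -0.5,"rx": -6.0,"ry": 0,"rz": 0,"fingers": 1},{"x": 0,"y": -1.55,"z": -0.5,"rx": -6.0,"ry": 0,"rz": 0,"fingers": 1},{"x": 0,"y": -1.55,"z": -0.5,"rx": -6.0,"ry": 0,"rz": 0,"fingers": 1},{"x": 0,"y": -1.55,"z": -0.5,"rx": -6.0,"ry": 0,"rz": 0,"fingers": 1},{"x": 0,"y": -1.55,"z": -0.5,"rx": -6.0,"ry": 0,"rz": 0,"fingers": 1},{"x": 0,"y": -1.55,"z": -0.5,"rx": -6.0,"ry": 0,"rz": 0,"fingers": 1}])

```text
clock: 9.85
eef_pos: [0.4857, -0.0683, 0.2536]
tool_rot: [[-0.975, -0.214, -0.058], [-0.222, 0.942, 0.25], [0.001, 0.257, -0.966]]
wrist_force: [-0.1, 0.4, -2.1]
opening: 0.0155
grasp_force: 59.3
```

Run:
```python
from h import *
s=sense();p0,R0=np.array(s['eef_pos']),np.array(s['tool_rot'])
print(s['clock'],np.round(s['q'],2),s['opening'],s['wrist_force'])
lip2=BX+trayR(YB)@np.array([0,.035,0])+[0,0,.103]
Rr=trayR(YB,50);p,R=tool(lipped(lip2,Rr),Rr);print(row(p0,R0,p,R))
for n in('side','top'): cap(n,n+'6.png')
# return: raise lip 40mm while levelling to 0
for k in range(1,11):
    f=k/10;Rr=trayR(YB,50*(1-f));q,Rq=tool(lipped(lip2+trayR(YB)@np.array([0,.06*f,.04*min(1,2*f)]),Rr),Rr);print(k,row(q,Rq,p,R))
a=cv2.imread('pics/side6.png')[80:330,200:440];b=cv2.imread('pics/top6.png')[150:400,160:420]
cv2.imwrite('pics/c6.png',cv2.resize(np.hstack([a,b]),None,fx=1.6,fy=1.6))
```

```text
9.85 [-0.53 -0.05 -0.05  1.76  0.19 -0.77] 0.015518251688276068 [-0.14356037  0.44472415 -2.13011199]
[-0.    0.   -0.02  0.02  0.01 -0.  ]
1 [0.   0.38 0.04 1.   0.   0.  ]
2 [ 0.    0.75  0.09  2.    0.   -0.  ]
3 [-0.    1.1   0.16  3.    0.    0.  ]
4 [ 0.    1.43  0.25  4.    0.   -0.  ]
5 [-0.    1.74  0.35  5.    0.    0.  ]
6 [-0.    1.99  0.62  6.    0.    0.  ]
7 [-0.    2.22  0.9   7.    0.    0.  ]
8 [ 0.    2.43  1.19  8.    0.   -0.  ]
9 [0.   2.62 1.49 9.   0.   0.  ]
10 [-0.    2.78  1.79 10.    0.   -0.  ]
```

View pics/c6.png

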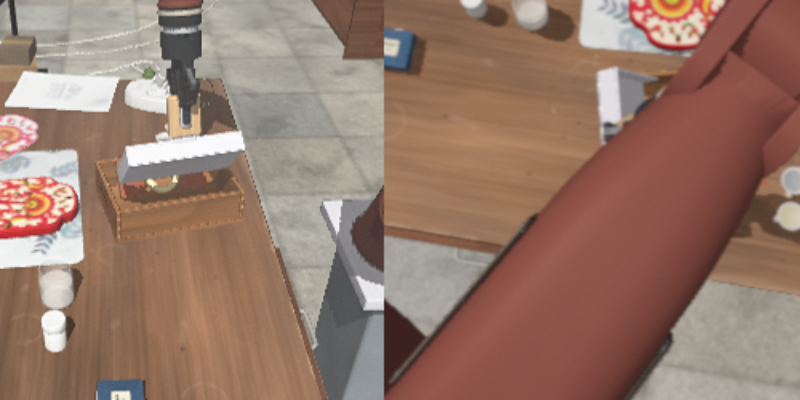

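The tape is visible in the box at (160,183). The wrist force is now the empty tray's weight (2.1 N, against 3.5 N loaded), so all three are off. I'll lift straight up, then level.

Emit:
move_arm(plan=[{"x": 0,"y": 0.07,"z": -0.26,"rx": 0,"ry": 0,"rz": 0,"fingers": 1},{"x": 0,"y": 0.14,"z": -0.52,"rx": 0,"ry": 0,"rz": 0,"fingers": 1},{"x": 0,"y": 0.21,"z": -0.77,"rx": 0,"ry": 0,"rz": 0,"fingers": 1},{"x": 0,"y": 0.55,"z": -0.58,"rx": 1,"ry": 0,"rz": 0,"fingers": 1},{"x": 0,"y": 0.87,"z": -0.37,"rx": 2,"ry": 0,"rz": 0,"fingers": 1},{"x": 0,"y": 1.18,"z": -0.15,"rx": 3,"ry": 0,"rz": 0,"fingers": 1},{"x": 0,"y": 1.47,"z": 0.1,"rx": 4,"ry": 0,"rz": 0,"fingers": 1},{"x": 0,"y": 1.74,"z": 0.35,"rx": 5,"ry": 0,"rz": 0,"fingers": 1},{"x": 0,"y": 1.99,"z": 0.62,"rx": 6,"ry": 0,"rz": 0,"fingers": 1},{"x": 0,"y": 2.22,"z": 0.9,"rx": 7,"ry": 0,"rz": 0,"fingers": 1},{"x": 0,"y": 2.43,"z": 1.19,"rx": 8,"ry": 0,"rz": 0,"fingers": 1},{"x": 0,"y": 2.62,"z": 1.49,"rx": 9,"ry": 0,"rz": 0,"fingers": 1},{"x": 0,"y": 2.78,"z": 1.79,"rx": 10,"ry": 0,"rz": 0,"fingers": 1},{"x": 0,"y": 2.78,"z": 1.79,"rx": 10,"ry": 0,"rz": 0,"fingers": 1},{"x": 0,"y": 2.78,"z": 1.79,"rx": 10,"ry": 0,"rz": 0,"fingers": 1}])

```text
clock: 11.45
eef_pos: [0.4509, 0.0855, 0.2031]
tool_rot: [[-0.975, -0.184, 0.127], [-0.223, 0.798, -0.56], [0.002, -0.574, -0.819]]
wrist_force: [-0.3, -0.1, -1.4]
opening: 0.0154
grasp_force: 60.2
```

Run:
```python
from h import *
s=sense();p0,R0=np.array(s['eef_pos']),np.array(s['tool_rot'])
print(s['clock'],np.round(s['q'],2),s['opening'],s['wrist_force'])
R1=trayR(YB);lip=BX+R1@np.array([0,.095,0])+[0,0,.143]
c1=lipped(lip,R1);p,R=tool(c1,R1);print(row(p0,R0,p,R))
c2=TR0+[0,0,.115]
for k in range(1,11):
    f=k/10;q,Rq=tool(c1*(1-f)+c2*f,trayR(YB+(Y0-YB)*f));print(k,row(q,Rq,p,R))
q,Rq=tool(TR0+[0,0,.115],trayR(Y0));pp,_=tool(TR0,trayR(Y0));print('down',row(pp,Rq,q,Rq))
```

```text
11.45 [ 0.28 -0.23 -0.38  1.47 -0.61  0.07] 0.01543901908732351 [-0.32929343 -0.07894585 -1.41310957]
[-0.01 -0.01 -0.02  0.    0.01 -0.02]
1 [-0.13  0.39 -0.21  0.    0.39  0.55]
2 [-0.27  0.78 -0.42  0.    0.78  1.11]
3 [-0.4   1.16 -0.63 -0.    1.16  1.66]
4 [-0.53  1.54 -0.83 -0.    1.55  2.21]
5 [-0.66  1.91 -1.03  0.    1.94  2.77]
6 [-0.79  2.28 -1.23  0.    2.33  3.32]
7 [-0.92  2.64 -1.42  0.    2.71  3.88]
8 [-1.04  3.   -1.61  0.    3.1   4.43]
9 [-1.17  3.35 -1.8  -0.    3.49  4.98]
10 [-1.28  3.71 -1.98 -0.    3.88  5.54]
down [ 0.    1.32  1.88 -0.    0.    0.  ]
```

Emit:
move_arm(plan=[{"x": -0.13,"y": 0.39,"z": -0.21,"rx": 0,"ry": 0.39,"rz": 0.55,"fingers": 1},{"x": -0.27,"y": 0.78,"z": -0.42,"rx": 0,"ry": 0.78,"rz": 1.11,"fingers": 1},{"x": -0.4,"y": 1.16,"z": -0.63,"rx": 0,"ry": 1.16,"rz": 1.66,"fingers": 1},{"x": -0.53,"y": 1.54,"z": -0.83,"rx": 0,"ry": 1.55,"rz": 2.21,"fingers": 1},{"x": -0.66,"y": 1.91,"z": -1.03,"rx": 0,"ry": 1.94,"rz": 2.77,"fingers": 1},{"x": -0.79,"y": 2.28,"z": -1.23,"rx": 0,"ry": 2.33,"rz": 3.32,"fingers": 1},{"x": -0.92,"y": 2.64,"z": -1.42,"rx": 0,"ry": 2.71,"rz": 3.88,"fingers": 1},{"x": -1.04,"y": 3.0,"z": -1.61,"rx": 0,"ry": 3.1,"rz": 4.43,"fingers": 1},{"x": -1.17,"y": 3.35,"z": -1.8,"rx": 0,"ry": 3.49,"rz": 4.98,"fingers": 1},{"x": -1.28,"y": 3.71,"z": -1.98,"rx": 0,"ry": 3.88,"rz": 5.54,"fingers": 1},{"x": -1.28,"y": 3.71,"z": -1.98,"rx": 0,"ry": 3.88,"rz": 5.54,"fingers": 1},{"x": -1.28,"y": 3.71,"z": -1.98,"rx": 0,"ry": 3.88,"rz": 5.54,"fingers": 1},{"x": -1.28,"y": 3.71,"z": -1.98,"rx": 0,"ry": 3.88,"rz": 5.54,"fingers": 1}])

```text
clock: 12.75
eef_pos: [0.4679, 0.3017, 0.1783]
tool_rot: [[-0.933, 0.295, -0.205], [0.359, 0.764, -0.535], [-0.001, -0.574, -0.819]]
wrist_force: [0.1, 0.1, -2.0]
opening: 0.0151
grasp_force: 60.1
```

Run:
```python
from h import *
s=sense();p0,R0=np.array(s['eef_pos']),np.array(s['tool_rot'])
print(s['clock'],np.round(s['q'],2),s['opening'],s['wrist_force'])
pp,Rq=tool(TR0,trayR(Y0));print('to place',row(pp,Rq,p0,R0), p0)
for n in('side','top'): cap(n,n+'7.png')
a=cv2.imread('pics/side7.png')[80:330,200:440];b=cv2.imread('pics/top7.png')[150:400,140:400]
cv2.imwrite('pics/c7.png',cv2.resize(np.hstack([a,b]),None,fx=1.6,fy=1.6))
```

```text
12.75 [ 0.53  0.66  0.55  1.96 -0.36  1.  ] 0.01512476967884893 [ 0.05066965  0.08488425 -1.96375585]
to place [ 0.02  1.34  1.89  0.    0.   -0.02] [0.46785337 0.30166757 0.17830815]
```

View pics/c7.png

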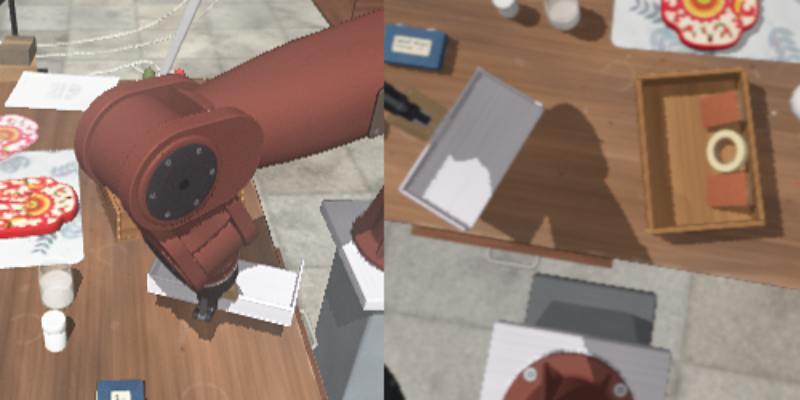

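The tray is empty at (470,150), and both blocks and the tape lie in the box at about (725,150). I'll lower the tray.

Emit:
move_arm(plan=[{"x": 0,"y": 0.2,"z": 0.29,"rx": 0,"ry": 0,"rz": 0,"fingers": 1},{"x": 0,"y": 0.4,"z": 0.57,"rx": 0,"ry": 0,"rz": 0,"fingers": 1},{"x": 0.01,"y": 0.6,"z": 0.86,"rx": 0,"ry": 0,"rz": 0,"fingers": 1},{"x": 0.01,"y": 0.8,"z": 1.14,"rx": 0,"ry": 0,"rz": 0,"fingers": 1},{"x": 0.01,"y": 1.0,"z": 1.43,"rx": 0,"ry": 0,"rz": 0,"fingers": 1},{"x": 0.02,"y": 1.1,"z": 1.57,"rx": 0,"ry": 0,"rz": 0,"fingers": 1},{"x": 0.02,"y": 1.2,"z": 1.7,"rx": 0,"ry": 0,"rz": 0,"fingers": 1},{"x": 0.02,"y": 1.27,"z": 1.81,"rx": 0,"ry": 0,"rz": 0,"fingers": 1},{"x": 0.02,"y": 1.31,"z": 1.87,"rx": 0,"ry": 0,"rz": 0,"fingers": 1},{"x": 0.02,"y": 1.33,"z": 1.9,"rx": 0,"ry": 0,"rz": 0,"fingers": 1},{"x": 0.02,"y": 1.33,"z": 1.9,"rx": 0,"ry": 0,"rz": 0,"fingers": 1},{"x": 0.02,"y": 1.33,"z": 1.9,"rx": 0,"ry": 0,"rz": 0,"fingers": 1}])

```text
clock: 14.05
eef_pos: [0.4662, 0.3027, 0.0615]
tool_rot: [[-0.933, 0.294, -0.206], [0.359, 0.764, -0.536], [-0.0, -0.575, -0.818]]
wrist_force: [-0.5, 0.6, -2.8]
opening: 0.0158
grasp_force: 60.3
```

Emit:
move_arm(plan=[{"x": 0,"y": 0.01,"z": 0.02,"rx": 0,"ry": 0,"rz": 0,"fingers": 1},{"x": 0,"y": 0.01,"z": 0.02,"rx": 0,"ry": 0,"rz": 0,"fingers": 1},{"x": 0,"y": 0.01,"z": 0.02,"rx": 0,"ry": 0,"rz": 0,"fingers": -1},{"x": 0,"y": 0.01,"z": 0.02,"rx": 0,"ry": 0,"rz": 0,"fingers": -1},{"x": 0,"y": 0.01,"z": 0.02,"rx": 0,"ry": 0,"rz": 0,"fingers": -1},{"x": 0,"y": 0.01,"z": 0.02,"rx": 0,"ry": 0,"rz": 0,"fingers": -1},{"x": 0,"y": 0.01,"z": 0.02,"rx": 0,"ry": 0,"rz": 0,"fingers": -1},{"x": 0,"y": 0.01,"z": 0.02,"rx": 0,"ry": 0,"rz": 0,"fingers": -1},{"x": 0,"y": 0.01,"z": 0.02,"rx": 0,"ry": 0,"rz": 0,"fingers": -1},{"x": 0,"y": 0.01,"z": 0.02,"rx": 0,"ry": 0,"rz": 0,"fingers": -1},{"x": 0,"y": 0.01,"z": 0.02,"rx": 0,"ry": 0,"rz": 0,"fingers": -1},{"x": 0,"y": 0.01,"z": 0.02,"rx": 0,"ry": 0,"rz": 0,"fingers": -1}])

```text
clock: 15.25
eef_pos: [0.466, 0.3024, 0.0599]
tool_rot: [[-0.933, 0.294, -0.206], [0.359, 0.764, -0.537], [0.0, -0.575, -0.818]]
wrist_force: [-0.4, -0.1, -0.0]
opening: 0.0853
grasp_force: 0.0
```

Emit:
move_arm(plan=[{"x": 0,"y": 0,"z": -0.3,"rx": 0,"ry": 0,"rz": 0,"fingers": -1},{"x": 0,"y": 0,"z": -0.7,"rx": 0,"ry": 0,"rz": 0,"fingers": -1},{"x": 0,"y": 0,"z": -1.1,"rx": 0,"ry": 0,"rz": 0,"fingers": -1},{"x": 0,"y": 0,"z": -1.5,"rx": 0,"ry": 0,"rz": 0,"fingers": -1},{"x": 0,"y": 0,"z": -1.9,"rx": 0,"ry": 0,"rz": 0,"fingers": -1},{"x": 0,"y": 0,"z": -2.3,"rx": 0,"ry": 0,"rz": 0,"fingers": -1},{"x": 0,"y": 0,"z": -2.3,"rx": 0,"ry": 0,"rz": 0,"fingers": -1},{"x": 0,"y": 0,"z": -2.3,"rx": 0,"ry": 0,"rz": 0,"fingers": -1},{"x": 0,"y": 0,"z": -2.3,"rx": 0,"ry": 0,"rz": 0,"fingers": -1}])

```text
clock: 16.15
eef_pos: [0.4894, 0.3636, 0.1529]
tool_rot: [[-0.933, 0.293, -0.208], [0.359, 0.763, -0.537], [0.001, -0.576, -0.817]]
wrist_force: [-0.9, 0.7, -0.9]
opening: 0.0852
grasp_force: 0.0
```

Run:
```python
from h import *
s=sense();print(s['clock'],s['opening'],s['grasp_force'],s['wrist_force'],s['eef_pos'])
for n in('side','top'): cap(n,n+'8.png')
a=cv2.imread('pics/side8.png')[80:330,200:440];b=cv2.imread('pics/top8.png')[150:400,140:400]
cv2.imwrite('pics/c8.png',cv2.resize(np.hstack([a,b]),None,fx=1.6,fy=1.6))
```

```text
16.15 0.08522925269210917 0.0 [-0.8906728   0.7335994  -0.86768705] [0.48935087 0.36355254 0.15289919]
```

View pics/c8.png

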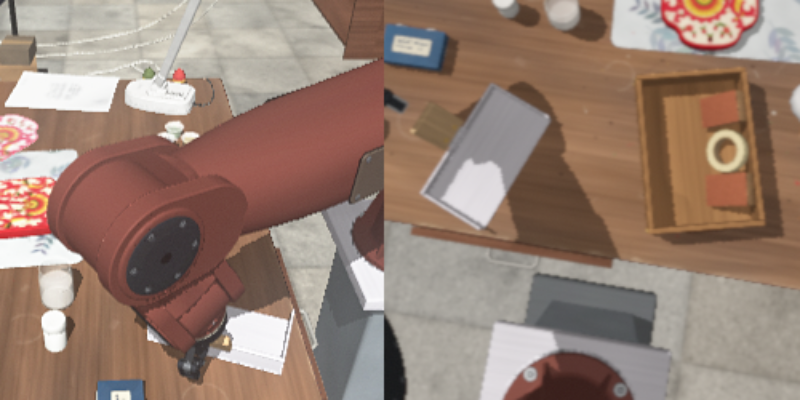

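The tray stands flat and released at (487,155), well clear of the box. The three pieces rest in the box at about (725,150), and the jars and tin haven't moved.

```bash
python3 -c "
from plant import manip
print(manip.hand_in())"
```

```text
the job is handed in; nothing more can be done
None
```

The tray was tipped over the box, and both sanding blocks and the tape roll slid in. The empty tray is back flat on the table, clear of the box and released, and the job was handed in at about 16 s; the hand-in gave no verdict.

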